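# Send a heat sink down the bench's gravity rail and lock it in

### The job

Hook the roller hanger with its heat sink onto the high end of the sloped rail, lower it gently until it rests on the rail before you let go, and let it roll down to the end stop on its own without pushing or guiding it. Once it has come to rest against the stop, swing the raised keeper bar fully down across the rail behind it, so that it cannot roll back. Leave the other things on the bench where they are.

Things in the scene. Friction and masses are not known exactly. Their poses are not given: they have to be found in the camera images.
- carrier_mid (a point): Loose steel roller hanger, about 0.35 kg, 158 mm tall, standing upright on the bench on the heat sink it carries. Point in its open throat, 71 mm above its underside: where the rail's axis runs once hung. z up, x along its row of rollers (along the rail when hung), y across. The throat (32 to 70 mm up) is open on the -y side: the rail enters there sideways, 10 mm low; then lower.
- carrier_sink (a point): Centre of the hanger's heat sink, finned aluminium, 80 (x) x 50 (y) x 32 mm, 16 mm above the hanger's underside. A side plate on the +y side only (y = 16 to 21 mm, 90 mm long in x, 26 to 111 mm up) joins it to the top bridge (x -48 to 48, y -17 to 21 mm, 105 to 111 mm up).
- carrier_axle (a point): Centre between the hanger's two flanged black rollers, 86 mm above its underside; they sit at x = -26 and +26 mm from here. Tread radius 9 mm and 16 mm wide between flanges 32 mm across; 24 mm wide over all. The treads run on top of the rail, the flanges straddle it. The hanger may hang either way round.
- carrier_tab (a point): Grip point on the hanger's upright grey tab, 140 mm above its underside, 69 mm above carrier_mid. The tab is 44 mm long in x, 10 mm thick in y, and rises from the bridge (111 mm up) to 158 mm. Pinch it from above across its thickness, so that on opening the fingers do not block it along the rail.
- rack: Fixed gravity rail on a base plate 440 x 165 x 8 mm (y -135 to +30 mm). Origin on the bench under the rail's middle; x level, downhill; z up. The rail: round steel bar 12 mm thick, 405 mm long, axis at y = 0, height 140 mm - 0.123 x (slope 7 degrees); a post 18 mm across carries its high end (x = -205 mm). Beside the rail it is clear, but for the keeper and its post at -y.
- rail_load (a point): Point on the rail's axis at its high end, x = -100 mm in the rack's frame, height 152 mm: bring carrier_mid here, entering sideways about 12 mm higher, then lower until it rests (held upright, the uphill roller touches first). Up to 50 mm either way along the rail is still the high end. The level direction from here to rail_home is downhill.
- rail_home (a point): Point on the rail's axis, x = 137 mm in the rack's frame, height 123 mm: carrier_mid is here when the hanger is home against the stop, an upright plate 70 mm wide, 180 mm high, with a rubber pad (face at x = 190 mm). Let go at the high end, the hanger rolls at once and takes 1 to 2 s.
- keeper (a joint): Angle of the keeper bar, rad: 0 = raised, 60 degrees above level, leaning towards the rail; 1.047 = fully down at its limit: level, lying across above the rail just behind the home hanger. Stiff hinge, stays where left; about 2 N pressing down 60 mm from the pivot moves it. It cannot go down fully while the hanger is short of the stop.
- keeper_pivot (a point): Pivot of the keeper: x = 81, y = -120, height 148 mm in the rack's frame; hinge axis level along the rack's x. Round steel bar 10 mm thick with a black ball 18 mm across at its tip, 160 mm from the pivot; it swings down from the pivot towards +y, over the rail. Press straight down with shut fingers 60 mm from the pivot (clear of the hanger) until it stops: bar's top then at 153 mm.
- tub: Bystander: clear plastic tub, 100 mm across the rim, 55 mm tall; origin at the centre of its underside. May stand to the left or right of the robot's front, on the side opposite the hanger. Leave alone.
- pan: Bystander: open steel pan 130 x 90 x 40 mm; origin at the centre of its underside. Leave alone.
- driver: Bystander: green-handled screwdriver lying flat between hanger and tub. Leave alone.
- spare: Bystander: loose copper heat sink 80 x 50 x 32 mm without hanger; origin at the centre of its underside. Leave alone.
Mind the look-alikes: they are no part of the job. Leave any yellow look-alike of the part that bears carrier_mid alone.

How it is judged:
By the outcome, as a careful person would: the job done as asked, in the order asked, and still so for the second after the job is handed in, with the robot touching nothing.
It also fails if it takes over 48 s, if anything falls off the work surface, if the arm or the gripper's body presses on something with over 40 N, if the wrist force passes 120 N, or if a joint passes its speed limit or range.

### The arm

A 6-joint arm with a two-finger parallel gripper is mounted at the origin on the work surface. World frame = base frame: x ahead of the robot, y to its left, z up, the work surface at z = 0. Lengths are in mm, angles in rad, forces in N, time in s.
With the tool pointing down it reaches from about 350 to 875 mm from the base axis. Payload 4.2 kg.
Tool frame: the origin (TCP) lies at the very end of the fingers, on their centre line; the grasp point (between the pads) lies 19 mm behind it; z points along the fingers, y is the line along which they close (so a half turn about z gives the same grasp; the last joint's range is limited). The gripper opens to 85 mm and grips with 20 to 120 N. Pads are 22 mm wide; open, the fingers measure 114 mm over their backs; the gripper's body (76 mm by 85 mm) begins 54 mm behind the grasp point. The pads swing forward as they close: fully open they stand 13 mm farther back than shut.
Start: joints at [-1.012, 0.385, 0.008, 0, -1.194, -0.259], TCP at [184.596, -597.096, 231.312] pointing down, gripper open.
Joint ranges: [-3.14, 3.14], [-1.21, 2.06], [-1.07, 1.41], [-3.16, 2.05], [-2.99, -0.16], [-3.1, 3.1]. Speed limits (rad/s): [2.79, 2.79, 3.14, 3.14, 3.14, 3.14].

### API

Orientations are given as a unit quaternion [x, y, z, w].
In Python, from bench import arm gives the robot as it stands.
- The arm moves only by the tool servo_tool, never from a script. Its argument "rows" is a list that holds one entry, the list of rows, each a list of 7 numbers: the finger opening in mm, from 0 to 85.4, then the shift along the tool's x, y, z in mm, then the turn, a rotation vector about the tool's x, y, z in rad. A call has 1 to 10 rows; each row is the pose to reach, as a shift and turn from the pose commanded when the call began, along the tool's axes at that moment; what a row does not reach only later rows make up. A row lasts 1/8 s, in which the tool goes at most 62.5 mm and 10.7 degrees, less where a joint would pass 70% of its speed; a pose out of reach is approached as far as the arm can. A call with a gripper value outside its range is refused whole. The fingers move at their own pace and stop on an object; the grip force is fixed at half the most. Time passes only in rows, so rows that repeat a pose let the fingers close. It gives the time, the measured TCP pose, the force, the opening and the grip force at its end, in the units of the state.
- arm.read_state(): the state, without advancing time (a new reading comes with each control period).
- arm.get_image(name): name is "scene" or "side" or "wrist"; returns the picture (420x560x3 uint8, red, green, blue); there is no depth.
- arm.camera_params(name): a dict with "intrinsics" (3x3 intrinsics, pixels), "R" (3x3) and "t" (3): a world point X has camera coordinates R X + t. Camera axes: x right, y down, z forward; pixel columns grow to the right and rows downward; lengths in mm; the calibration is good to about 2 mm. A picture is of the moment at which its call begins: read the wrist's pose just before it. camera_params takes no time and is no camera call; for the wrist camera it gives the pose at the moment of the call.
- arm.job_done(): hands the job in; it is judged then, once.
The state is a dict: "clock": time; "joints": joint angles; "joint_vel": joint speeds; "joint_efforts": joint torques, N m; "position": TCP position; "ee_rot": TCP orientation; "contact_force": force on the tool from outside, world axes, zero at the start; "wrist_torque": the same for the moment, N m; "gripper_width": finger opening in mm; "grasp_force": force on a finger pad.
Only numpy, scipy, OpenCV 4.12 (cv2) and the standard library are available. Lean on these libraries where they do the work, as an engineer would, in place of code of your own. Each camera call takes 0.05 s, during which the arm holds its last target. There are 200 camera calls.

## Working session

There is one attempt and no reset: what is moved stays moved. The work goes in short steps, Python scripts to look and compute and a tool call to move; the robot and the scene stay as the last step left them, time stands still between calls to the robot, and variables do not carry over. Pictures are saved under pics/ and viewed, at most 10 in all, crops included, and the job is handed in when it is done.

Besides the shell and the picture viewer there is one more tool, called by a JSON object that holds its "fn" and its "kwargs", one argument or row to a line. servo_tool: Moves the arm, as the interface text tells. Its arguments: {"type":"object","properties":{"rows":{"type":"array"}},"required":["rows"]}

```bash
mkdir -p pics; python3 - <<'E'
from bench import arm
import cv2,numpy as np
s=arm.read_state();print(s)
for n in("scene","side"):
    im=arm.get_image(n);cv2.imwrite(f"pics/{n}0.png",im[:,:,::-1]);p=arm.camera_params(n);R=np.array(p["R"]);print(n,-R.T@np.array(p["t"]),R[2],np.array(p["intrinsics"])[0,0])
E
```

```text
{'clock': 0.0, 'joints': array([-1.01241392e+00,  3.85540563e-01,  6.62416876e-03, -5.21610776e-04,
       -1.19394713e+00, -2.58542949e-01]), 'joint_vel': array([ 0.00101175,  0.00044457, -0.0012345 , -0.00171207, -0.00122439,
        0.00053974]), 'joint_efforts': array([-9.63052230e-05, -3.92285371e+01,  1.88396412e+01,  4.18624789e+00,
       -4.74548302e-03,  5.24226976e-06]), 'position': array([ 184.42747655, -596.56858339,  230.22720375]), 'ee_rot': array([-1.49263531e-01,  9.88796881e-01,  1.04485208e-03, -1.88082180e-04]), 'contact_force': array([0.291467  , 0.71503161, 0.38475895]), 'wrist_torque': array([-0.00309074, -0.00102121, -0.00366493]), 'grasp_force': 0.0, 'gripper_width': 85.44124385579612}
scene [1383.75389901   89.92809009 1140.72379043] [-0.66296016 -0.07470229 -0.74491838] 489.4553919340776
side [ 406.17074574 1514.58016121 1031.51390119] [ 0.04372316 -0.85873438 -0.51055219] 533.3081600127938
```

View pics/scene0.png

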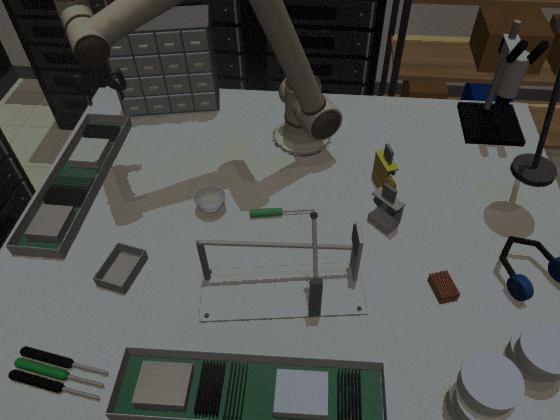

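View pics/side0.png

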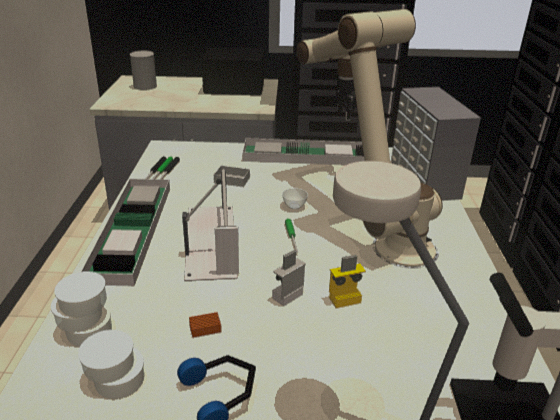

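The scene view shows the grey hanger at about (387,207) and a yellow look-alike at (385,168). The rail runs from (200,243) to the stop at (357,250), with the raised keeper bar from (316,290) to (314,215). In the side view the grey hanger is at (289,278) and the yellow one at (346,280). The grey one with the aluminium sink fits the description, so I'll confirm it in an enlarged crop.

```bash
python3 - <<'E'
import cv2,numpy as np
a=cv2.imread("pics/scene0.png")[140:240,340:440];b=cv2.imread("pics/side0.png")[235:315,250:380]
c=cv2.imread("pics/scene0.png")[200:325,190:375]
d=cv2.imread("pics/side0.png")[160:285,175:255]
f=lambda i,w,h:cv2.convertScaleAbs(cv2.resize(i,(w,h),interpolation=cv2.INTER_CUBIC),alpha=1.3)
top=np.hstack([f(a,300,300),f(b,487,300)]); bot=np.hstack([f(c,444,300),f(d,192,300),np.zeros((300,151,3),np.uint8)])
cv2.imwrite("pics/crop1.png",np.vstack([top,bot]))
E
```

```text
(no output)
```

View pics/crop1.png

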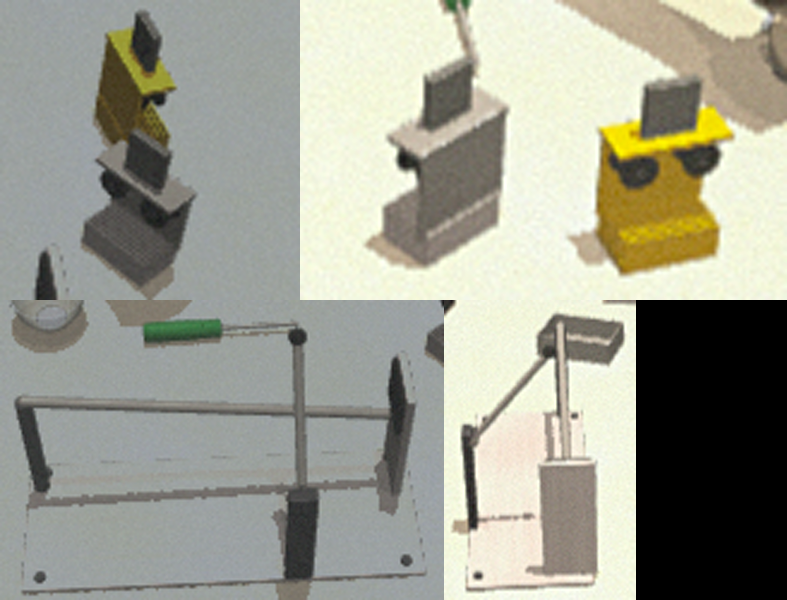

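The crop confirms it: the grey hanger has an aluminium sink, black rollers and an upright tab. Its open side faces the scene camera, and it stands next to the yellow decoy. Next I'll cast rays to get positions.

```bash
cat > h.py <<'E'
from bench import arm
import numpy as np, cv2
def ray(n,uv,p=None):
    p=p or arm.camera_params(n);R=np.array(p["R"]);t=np.array(p["t"])
    d=R.T@np.linalg.solve(np.array(p["intrinsics"]),[uv[0],uv[1],1]);return -R.T@t,d
def plane(n,uv,z,p=None):
    c,d=ray(n,uv,p);return c+d*(z-c[2])/d[2]
def tri(uva,uvb,na="scene",nb="side"):
    c,d=ray(na,uva);e,f=ray(nb,uvb);s=np.linalg.lstsq(np.c_[d,-f],e-c,rcond=None)[0]
    p,q=c+d*s[0],e+f*s[1];return (p+q)/2,np.linalg.norm(p-q)
def proj(n,X,p=None):
    p=p or arm.camera_params(n);q=np.array(p["intrinsics"])@(np.array(p["R"])@X+np.array(p["t"]));return q[:2]/q[2]
E
python3 - <<'E'
from h import *
np.set_printoptions(precision=1,suppress=True)
for n,u,v in(("scene",(382.7,183.3),(396.7,193.3)),("side",(283.4,255.8),(295.4,251))):
    a,b=plane(n,u,158),plane(n,v,158);print("tab",n,a,b,(a+b)/2,np.linalg.norm(a-b),np.degrees(np.arctan2((b-a)[1],(b-a)[0])))
a,b=plane("scene",(375,192.7),111),plane("scene",(405,206),111);print("bridge front edge",a,b,np.linalg.norm(a-b),np.degrees(np.arctan2((b-a)[1],(b-a)[0])))
h=plane("scene",(198.3,242.5),165);l=plane("scene",(353.3,246.7),117);print("rail",h,l,np.linalg.norm(h-l),np.degrees(np.arctan2((l-h)[1],(l-h)[0])))
a,b=plane("scene",(199.2,321.7),4),plane("scene",(367.9,312.5),4);print("base",a,b,np.linalg.norm(a-b),np.degrees(np.arctan2((b-a)[1],(b-a)[0])))
print("ball",tri((314.2,215.4),(218.3,178.75)))
print("tri hi",tri((198.3,242.5),((560-444)/2.4+175,(320-300)/2.4+160)))
print("pivot",plane("scene",(315,279),148))
for n,u in (("scene",(358,232)),("side",(227,228))): print("stop top",plane(n,u,180))
E
```

```text
tab scene [381.7 258.1 158. ] [417.9 295.3 158. ] [399.8 276.7 158. ] 51.835832494186974 45.81548992159003
tab side [408.3 291.7 158. ] [374.7 266.  158. ] [391.5 278.8 158. ] 42.277353723872096 -142.52370752944415
bridge front edge [374.6 242.6 111. ] [420.  325.8 111. ] 94.79438499945054 61.40640121949213
rail [ 642.2 -214.8  165. ] [583.5 180.2 117. ] 402.21175095528673 98.45769043555583
base [ 776.7 -206.6    4. ] [709.8 229.2   4. ] 440.9005981624097 98.72494648326806
ball (array([618.8,  72.7, 276.8]), np.float64(8.156632985718367))
tri hi (array([ 640.9, -215.9,  169.5]), np.float64(8.347163536679497))
pivot [714.6  85.8 148. ]
stop top [584.7 186.2 180. ]
stop top [577.9 193.1 180. ]
```

```bash
cat >> h.py <<'E'
from scipy.spatial.transform import Rotation as Ro
def rel(targets,yaw=None):
    s=arm.read_state();R=Ro.from_quat(s["ee_rot"]).as_matrix();p=s["position"]
    y0=np.degrees(np.arctan2(R[1,1],R[0,1]))
    print("pos",p.round(1),"tool y yaw",round(y0,1),"w",round(s["gripper_width"],1),"clock",s["clock"],"F",s["contact_force"].round(1))
    for t in targets: print(t,"->",(R.T@(np.array(t[:3])-p)).round(1),"turn z",np.round(np.radians(-((t[3]-y0+90)%180-90)),3) if len(t)>3 else "")
E
python3 - <<'E'
from h import *
p=arm.camera_params("wrist");R=np.array(p["R"]);c=-R.T@np.array(p["t"]);print(c,R,np.array(p["intrinsics"]))
rel([(300,-480,320),(430,-300,350),(480,-60,350),(410,240,350,140),(396,277,330,140)])
E
```

```text
[ 113.76514865 -617.10940705  372.03801181] [[-0.29529452  0.95540538  0.00130621]
 [ 0.91496413  0.28240094  0.28825397]
 [ 0.27503052  0.08631495 -0.9575531 ]] [[322.44046511   0.         277.08662644]
 [  0.         322.44046511 206.29759945]
 [  0.           0.           1.        ]]
pos [ 184.4 -596.6  230.4] tool y yaw 107.2 w 85.1 clock 0.1 F [1.1 0.1 0.1]
(300, -480, 320) -> [-144.8   77.5  -89.5] turn z 
(430, -300, 350) -> [-322.2  211.2 -119.3] turn z 
(480, -60, 350) -> [-440.8  425.7 -118.9] turn z 
(410, 240, 350, 140) -> [-462.4  733.  -118.3] turn z -0.573
(396, 277, 330, 140) -> [-460.   772.4  -98.2] turn z -0.573
```

{"fn": "servo_tool", "kwargs": {
  "rows": [
    [[60, -48, 26, -30, 0, 0, 0], [60, -97, 52, -60, 0, 0, 0], [60, -145, 78, -90, 0, 0, 0], [60, -200, 120, -100, 0, 0, 0], [60, -260, 165, -110, 0, 0, 0], [60, -322, 211, -120, 0, 0, 0], [60, -355, 264, -120, 0, 0, -0.1], [60, -385, 320, -120, 0, 0, -0.2], [60, -415, 373, -120, 0, 0, -0.3], [60, -441, 426, -120, 0, 0, -0.4]]
  ]
}}

```text
clock: 1.35
position: [474.7, -87.1, 350.9]
ee_rot: [-0.344, 0.939, 0.0, -0.0]
contact_force: [0.8, 0.5, -0.2]
gripper_width: 60.1
grasp_force: 0.0
```

```bash
python3 - <<'E'
from h import *
rel([(480,-60,350),(450,60,340,140),(396,277,310,140)])
E
```

```text
pos [474.7 -87.1 350.9] tool y yaw 130.3 w 60.1 clock 1.35 F [ 0.8  0.5 -0.2]
(480, -60, 350) -> [-21.6  17.2   0.9] turn z 
(450, 60, 340, 140) -> [-76.3 128.1  10.9] turn z -0.17
(396, 277, 310, 140) -> [-175.4  328.6   41. ] turn z -0.17
```

{"fn": "servo_tool", "kwargs": {
  "rows": [
    [[60, -26, 52, 5, 0, 0, -0.03], [60, -51, 104, 10, 0, 0, -0.06], [60, -77, 156, 18, 0, 0, -0.1], [60, -103, 208, 26, 0, 0, -0.14], [60, -129, 260, 33, 0, 0, -0.17], [60, -154, 311, 40, 0, 0, -0.17], [60, -154, 311, 40, 0, 0, -0.17], [60, -154, 311, 40, 0, 0, -0.17]]
  ]
}}

```text
clock: 2.35
position: [391.9, 247.8, 310.9]
ee_rot: [-0.422, 0.907, -0.0, -0.0]
contact_force: [-0.3, -0.6, 0.6]
gripper_width: 59.9
grasp_force: 0.0
```

```bash
python3 - <<'E'
from h import *
import json
rel([])
p=arm.camera_params("wrist");im=arm.get_image("wrist");cv2.imwrite("pics/w1.png",im[:,:,::-1])
json.dump({k:np.array(v).tolist() for k,v in p.items()},open("w1.json","w"))
E
```

```text
pos [391.9 247.8 310.9] tool y yaw 139.9 w 59.9 clock 2.35 F [-0.3 -0.6  0.6]
```

View pics/w1.png

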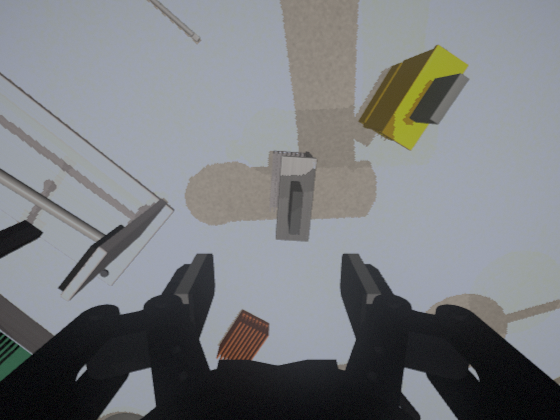

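The wrist view shows the grey bridge, with corners at about (281,157), (315,158), (308,241) and (276,240), and the tab inside it at (295,205). The yellow look-alike is well clear at (420,95).

```bash
python3 - <<'E'
from h import *
import json
np.set_printoptions(precision=1,suppress=True)
p=json.load(open("w1.json"))
g=cv2.imread("pics/w1.png")
c=[plane("wrist",u,111,p) for u in((281,157),(315,158),(308,241),(276,240))]
m=sum(c)/4;d=(c[0]+c[1]-c[2]-c[3])/2;print(c,m,np.linalg.norm(d),np.linalg.norm(c[0]-c[1]),np.degrees(np.arctan2(d[1],d[0])))
cr=g[140:260,250:340];cv2.imwrite("pics/w1c.png",cv2.resize(cr,None,fx=5,fy=5,interpolation=cv2.INTER_CUBIC))
E
```

```text
[array([372. , 232.3, 111. ]), array([345.1, 256.3, 111. ]), array([409.9, 325.7, 111. ]), array([437.1, 301.2, 111. ])] [391.  278.9 111. ] 94.82560178100285 36.0097515537189 -133.19782071343033
```

View pics/w1c.png

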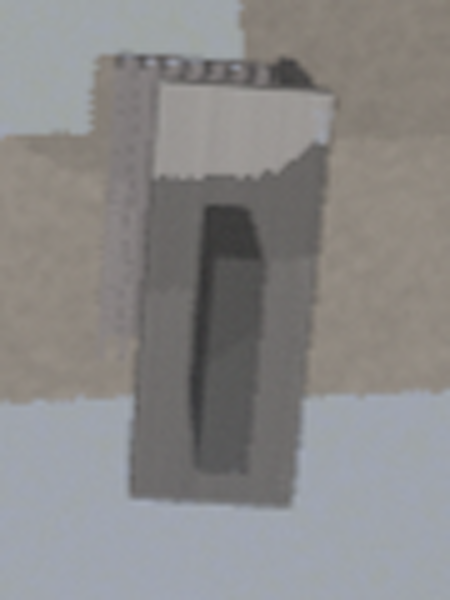

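```bash
python3 - <<'E'
from h import *
import json
np.set_printoptions(precision=1,suppress=True)
p=json.load(open("w1.json"))
c=[plane("wrist",u,158,p) for u in((293,191),(302.4,191.6),(299.4,234.6),(290,234))]
m=sum(c)/4;d=(c[0]+c[1]-c[2]-c[3])/2;print(m,np.linalg.norm(d),np.linalg.norm(c[0]-c[1]),np.degrees(np.arctan2(d[1],d[0])))
yaw=46.5+90; b=np.array([391,278.9])-2*np.array([np.cos(np.radians(yaw)),np.sin(np.radians(yaw))]);print("from bridge",b)
t=(m[:2]+b)/2;print(t)
rel([(t[0],t[1],310,yaw),(t[0],t[1],200,yaw),(t[0],t[1],122,yaw)])
E
```

```text
[391.6 277.7 158. ] 43.412552830316386 8.87290977283034 -132.94923987735075
from bridge [392.5 277.5]
[392.  277.6]
pos [392.2 247.3 311.2] tool y yaw 139.8 w 60.2 clock 2.4 F [-0.  -0.1 -0.1]
(np.float64(392.0169328192883), np.float64(277.6126199345249), 310, 136.5) -> [-23.   19.7   1.2] turn z 0.058
(np.float64(392.0169328192883), np.float64(277.6126199345249), 200, 136.5) -> [-23.1  19.7 111.2] turn z 0.058
(np.float64(392.0169328192883), np.float64(277.6126199345249), 122, 136.5) -> [-23.1  19.7 189.2] turn z 0.058
```

{"fn": "servo_tool", "kwargs": {
  "rows": [
    [[60, -23, 19.7, 30, 0, 0, 0.058], [60, -23, 19.7, 85, 0, 0, 0.058], [60, -23, 19.7, 135, 0, 0, 0.058], [60, -23, 19.7, 170, 0, 0, 0.058], [60, -23, 19.7, 187, 0, 0, 0.058], [60, -23, 19.7, 187, 0, 0, 0.058], [30, -23, 19.7, 187, 0, 0, 0.058], [10, -23, 19.7, 187, 0, 0, 0.058], [2, -23, 19.7, 187, 0, 0, 0.058], [2, -23, 19.7, 187, 0, 0, 0.058]]
  ]
}}

```text
clock: 3.65
position: [392.3, 278.6, 125.1]
ee_rot: [-0.395, 0.919, 0.0, 0.001]
contact_force: [-0.5, -0.6, 3.9]
gripper_width: 9.3
grasp_force: 61.7
```

Gripped at 9.3 mm with 62 N. I'll lift and carry it to the stand-off beside the rail's high end.

```bash
python3 - <<'E'
from h import *
rel([(392,278,200,136.5),(400,230,240,140),(520,-126,250,188.6)])
E
```

```text
pos [392.3 278.6 125.1] tool y yaw 136.5 w 9.3 clock 3.65 F [-0.5 -0.6  3.9]
(392, 278, 200, 136.5) -> [  0.5  -0.2 -74.9] turn z 0.0
(400, 230, 240, 140) -> [  29.8  -39.  -115. ] turn z -0.061
(520, -126, 250, 188.6) -> [ 205.6 -371.  -125.3] turn z -0.909
```

{"fn": "servo_tool", "kwargs": {
  "rows": [
    [[2, 0, 0, -25, 0, 0, 0], [2, 0, 0, -65, 0, 0, 0], [2, 10, -15, -100, 0, 0, 0], [2, 35, -50, -120, 0, 0, -0.08], [2, 62, -100, -125, 0, 0, -0.22], [2, 90, -150, -125, 0, 0, -0.38], [2, 118, -203, -125, 0, 0, -0.54], [2, 147, -258, -125, 0, 0, -0.7], [2, 176, -313, -125, 0, 0, -0.84], [2, 200, -360, -125, 0, 0, -0.909]]
  ]
}}

```text
clock: 4.9
position: [511.5, -105.5, 248.2]
ee_rot: [0.759, -0.651, -0.001, 0.0]
contact_force: [1.5, 1.0, -3.1]
gripper_width: 9.6
grasp_force: 60.7
```

{"fn": "servo_tool", "kwargs": {
  "rows": [
    [[2, 0, 0, 0, 0, 0, 0], [2, 0, 0, 0, 0, 0, 0], [2, 0, 0, 0, 0, 0, 0]]
  ]
}}

```text
clock: 5.28
position: [511.4, -103.0, 248.9]
ee_rot: [0.759, -0.652, -0.0, 0.0]
contact_force: [0.3, -0.2, -2.4]
gripper_width: 9.2
grasp_force: 60.6
```

```bash
python3 - <<'E'
from h import *
import json
rel([(520,-126,250,188.6)])
p=arm.camera_params("wrist");im=arm.get_image("wrist")[:,:,::-1]
json.dump({k:np.array(v).tolist() for k,v in p.items()},open("w2.json","w"))
s=arm.get_image("scene")[:,:,::-1];cv2.imwrite("pics/w2.png",im);cv2.imwrite("pics/s2.png",s)
c=cv2.resize(s[200:325,190:375],None,fx=2.9,fy=2.9,interpolation=cv2.INTER_CUBIC)[:,:240]
cv2.imwrite("pics/m2.png",np.hstack([im,np.vstack([c,np.zeros((420-c.shape[0],240,3),np.uint8)])]))
E
```

```text
pos [ 511.4 -103.   248.9] tool y yaw -171.3 w 9.2 clock 5.275 F [ 0.3 -0.2 -2.4]
(520, -126, 250, 188.6) -> [24.  -5.  -1.1] turn z 0.001
```

View pics/m2.png

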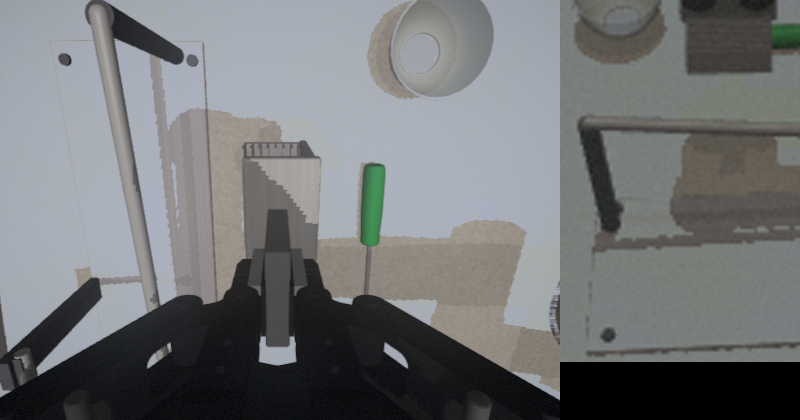

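The wrist view shows the rail from its high end at (101,12) down to about (153,300). The hanger bridge is at (280,200), held straight. The tub is at (440,45) and the driver at (372,205). I'll measure the rail edges in this image.

```bash
python3 - <<'E'
from h import *
import json
g=cv2.GaussianBlur(cv2.cvtColor(cv2.imread("pics/w2.png"),cv2.COLOR_BGR2GRAY),(3,3),0).astype(int)
for v in (40,80,110,150,190,230):
    u0=int(101+(v-12)*52/288); print(v,u0-18,g[v,u0-18:u0+24].tolist())
E
```

```text
40 88 [160, 161, 160, 160, 157, 145, 133, 133, 139, 143, 146, 149, 155, 161, 163, 160, 153, 143, 135, 129, 122, 113, 103, 92, 79, 81, 111, 144, 152, 144, 131, 112, 91, 71, 55, 45, 41, 39, 38, 39, 39, 40]
80 95 [173, 173, 173, 172, 172, 167, 153, 138, 137, 143, 147, 150, 154, 160, 164, 164, 158, 149, 140, 134, 127, 119, 108, 96, 86, 96, 132, 164, 173, 173, 173, 173, 173, 173, 174, 174, 173, 173, 173, 173, 173, 174]
110 100 [174, 174, 174, 174, 174, 173, 167, 151, 138, 140, 146, 150, 152, 155, 159, 161, 160, 155, 147, 139, 132, 124, 115, 103, 90, 92, 124, 160, 173, 175, 175, 175, 175, 175, 175, 175, 175, 175, 175, 175, 175, 175]
150 107 [175, 175, 175, 175, 175, 175, 173, 166, 151, 140, 143, 149, 152, 153, 155, 157, 158, 155, 150, 143, 136, 127, 117, 106, 94, 97, 128, 162, 174, 176, 176, 176, 176, 176, 176, 176, 176, 176, 176, 176, 176, 176]
190 115 [176, 176, 176, 176, 176, 176, 173, 161, 145, 140, 146, 151, 152, 153, 154, 155, 154, 150, 144, 135, 119, 100, 89, 83, 91, 127, 162, 175, 177, 177, 177, 176, 176, 176, 177, 177, 177, 177, 177, 177, 177, 177]
230 122 [176, 176, 176, 177, 177, 177, 176, 174, 164, 149, 143, 147, 152, 153, 153, 153, 152, 150, 146, 140, 133, 123, 112, 100, 103, 134, 167, 177, 177, 177, 177, 177, 177, 177, 177, 177, 177, 177, 176, 177, 177, 177]
```

```bash
python3 - <<'E'
from h import *
import json
np.set_printoptions(precision=1,suppress=True)
p=json.load(open("w2.json"))
uv=[(103.8,40),(111.2,80),(116.6,110),(124.2,150),(131.3,190),(139,230)]
O=np.array([611,-12.]);d=np.array([-.1495,.989])
for it in range(6):
    P=[]
    for u in uv:
        q=np.array([626,-111.,0])
        for k in range(8): q=plane("wrist",u,140-.123*((q[:2]-O)@d),p)
        P.append(q)
    P=np.array(P);vx,vy,x0,y0=cv2.fitLine(P[:,:2].astype(np.float32),cv2.DIST_L2,0,.01,.01).ravel()
    d=np.array([vx,vy])*np.sign(vy)
    # end of rail in wrist: top of rail at high end
    e=plane("wrist",(101,10),163,p)[:2]; c=np.array([x0,y0]); x=(e-c)@d; O=c+d*(x+204)
yaw=np.degrees(np.arctan2(d[1],d[0]));print(P,"yaw",yaw,"O",O,"end",e)
for n in("scene","side"):
  print(n,[proj(n,np.r_[O+d*x,140-.123*x]) for x in(-202,190)])
n=np.array([-d[1],d[0]])
L=O-100*d;H=O+137*d;K=O+81*d-60*n;B=O+81*d-40*n
print("load",L,"home",H,"press",K,"ball px",proj("scene",np.r_[B,286.6]),proj("side",np.r_[B,286.6]))
S=L+75*n
rel([(*S,218,yaw+90),(*L,218,yaw+90),(*L,206,yaw+90)])
E
```

```text
[[ 637.6 -199.4  163. ]
 [ 634.2 -176.   160.1]
 [ 631.5 -157.   157.7]
 [ 627.4 -129.4  154.3]
 [ 623.3  -98.8  150.5]
 [ 618.1  -64.9  146.3]] yaw 98.19535 O [610.9 -14.2] end [ 639.3 -216.2]
scene [array([198.8, 241.8]), array([350.9, 246.7])]
side [array([222.8, 170.5]), array([226.3, 242. ])]
load [ 625.2 -113.2] home [591.4 121.4] press [658.8  74.5] ball px [312.8 217.5] [210.7 176.5]
pos [ 511.7 -102.9  249.3] tool y yaw -171.3 w 8.9 clock 5.375 F [-0.2 -1.  -2.6]
(np.float64(550.9344731767061), np.float64(-123.85404456220998), 218, np.float32(188.19534)) -> [ 26.6 -35.6  31.3] turn z 0.009
(np.float64(625.1685582597139), np.float64(-113.16289866529836), 218, np.float32(188.19534)) -> [  27.3 -110.6   31.3] turn z 0.009
(np.float64(625.1685582597139), np.float64(-113.16289866529836), 206, np.float32(188.19534)) -> [  27.3 -110.6   43.3] turn z 0.009
```

{"fn": "servo_tool", "kwargs": {
  "rows": [
    [[2, 13, -12, 8, 0, 0, 0.009], [2, 27, -25, 18, 0, 0, 0.009], [2, 27, -40, 23, 0, 0, 0.009], [2, 27, -60, 24, 0, 0, 0.009], [2, 27, -80, 24, 0, 0, 0.009], [2, 27, -98, 24, 0, 0, 0.009], [2, 27, -110.5, 24, 0, 0, 0.009], [2, 27, -110.5, 24, 0, 0, 0.009], [2, 27, -110.5, 24, 0, 0, 0.009]]
  ]
}}

```text
clock: 6.5
position: [624.8, -114.4, 225.0]
ee_rot: [0.755, -0.656, -0.0, 0.0]
contact_force: [-0.3, 0.5, -4.3]
gripper_width: 9.2
grasp_force: 60.6
```

```bash
python3 - <<'E'
from h import *
import json
p=arm.camera_params("wrist");im=arm.get_image("wrist")[:,:,::-1]
rel([(625.2,-113.2,225,188.2)])
json.dump({k:np.array(v).tolist() for k,v in p.items()},open("w3.json","w"))
cv2.imwrite("pics/w3.png",im)
s=arm.get_image("scene")[:,:,::-1];cv2.imwrite("pics/s3.png",s)
c=cv2.resize(s[205:285,190:290],(240,192),interpolation=cv2.INTER_CUBIC)
cv2.imwrite("pics/m3.png",np.hstack([im,np.vstack([c,np.zeros((420-c.shape[0],240,3),np.uint8)])]))
g=cv2.GaussianBlur(cv2.cvtColor(im,cv2.COLOR_BGR2GRAY),(3,3),0)
for v in (40,80,110): print(v,g[v,240:310].tolist())
E
```

```text
pos [ 624.7 -114.4  225.2] tool y yaw -171.9 w 9.5 clock 6.55 F [ 0.   0.  -2.8]
(625.2, -113.2, 225, 188.2) -> [-1.2 -0.7  0.2] turn z -0.002
40 [170, 170, 169, 169, 170, 170, 170, 170, 170, 170, 169, 169, 169, 170, 169, 169, 169, 169, 169, 169, 169, 169, 168, 169, 169, 169, 169, 169, 169, 169, 169, 168, 168, 168, 168, 168, 168, 168, 168, 169, 169, 169, 169, 169, 169, 169, 169, 169, 169, 169, 169, 170, 170, 170, 169, 169, 169, 170, 169, 169, 169, 170, 170, 170, 170, 170, 170, 170, 170, 170]
80 [172, 172, 172, 172, 172, 172, 170, 166, 158, 149, 146, 146, 147, 147, 147, 149, 150, 151, 150, 148, 148, 149, 150, 145, 132, 116, 113, 120, 128, 134, 139, 144, 149, 154, 161, 165, 162, 157, 152, 147, 143, 138, 131, 122, 122, 141, 163, 172, 171, 168, 159, 145, 136, 138, 146, 154, 162, 169, 172, 172, 172, 172, 171, 168, 168, 170, 172, 172, 172, 172]
110 [172, 172, 172, 172, 172, 173, 173, 173, 170, 161, 149, 145, 145, 145, 145, 146, 148, 149, 149, 151, 159, 169, 172, 172, 167, 144, 118, 116, 125, 133, 139, 144, 148, 153, 158, 161, 159, 156, 152, 148, 144, 138, 131, 124, 129, 150, 168, 173, 173, 173, 173, 173, 173, 173, 173, 173, 173, 173, 173, 173, 172, 173, 169, 160, 159, 168, 173, 173, 173, 172]
```

View pics/m3.png

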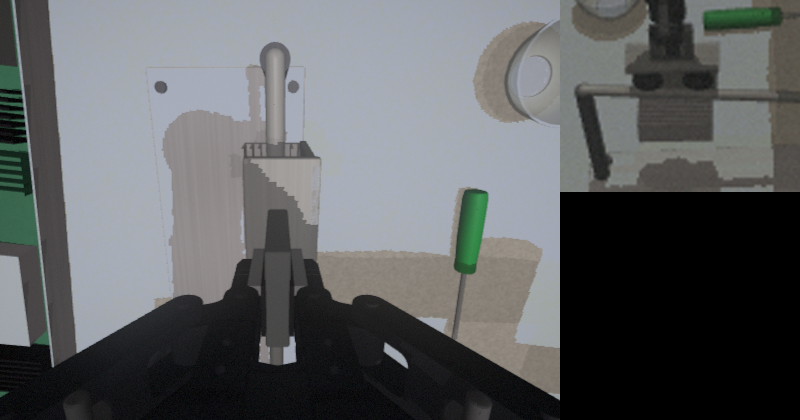

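The hanger is hooked over the rail: the scene inset shows the rail passing beneath both rollers, and the wrist view shows the rail at u≈275 and the tab at u≈278. I'll check the lateral offset before lowering.

```bash
python3 - <<'E'
from h import *
import json
p=json.load(open("w3.json"));s=arm.read_state();R=Ro.from_quat(s["ee_rot"]).as_matrix();P=s["position"]
f=lambda u,z:(R.T@(plane("wrist",u,z,p)-P)).round(2)
print("rail",f((275,110),159),f((274.7,80),161.5))
g=cv2.GaussianBlur(cv2.imread("pics/w3.png",0),(3,3),0)
for v in (160,180,215,225,235): print(v,g[v,238:325].tolist())
E
```

```text
rail [71.43 -0.84 66.44] [88.52 -0.97 63.94]
160 [130, 130, 132, 132, 122, 111, 110, 113, 113, 110, 106, 108, 119, 136, 147, 148, 148, 148, 148, 149, 149, 150, 151, 152, 153, 154, 154, 153, 151, 150, 150, 150, 150, 152, 153, 153, 152, 152, 154, 155, 155, 156, 156, 155, 155, 155, 154, 154, 153, 153, 153, 154, 155, 155, 155, 154, 155, 156, 156, 155, 155, 155, 155, 156, 156, 157, 158, 158, 157, 157, 157, 157, 158, 159, 160, 159, 158, 157, 157, 156, 155, 149, 146, 154, 167, 172, 172]
180 [142, 141, 141, 136, 123, 107, 101, 104, 105, 105, 105, 105, 104, 104, 104, 105, 105, 105, 105, 106, 106, 106, 106, 106, 107, 108, 108, 107, 106, 107, 116, 133, 147, 153, 154, 154, 154, 154, 156, 158, 159, 158, 158, 158, 159, 158, 158, 157, 156, 156, 156, 157, 158, 159, 159, 159, 160, 160, 159, 158, 158, 158, 159, 160, 161, 161, 161, 161, 161, 161, 161, 161, 162, 163, 164, 163, 163, 164, 164, 164, 163, 158, 158, 167, 173, 173, 173]
215 [143, 143, 146, 156, 159, 142, 116, 102, 102, 104, 104, 104, 103, 103, 103, 103, 104, 104, 103, 104, 104, 104, 104, 104, 105, 106, 106, 105, 99, 83, 66, 60, 60, 61, 61, 60
[... 370 characters left out ...]
, 104, 105, 101, 85, 66, 58, 58, 59, 60, 59, 59, 59, 59, 59, 60, 60, 59, 59, 60, 60, 60, 60, 60, 61, 64, 77, 94, 102, 104, 104, 104, 105, 105, 103, 103, 104, 105, 105, 106, 106, 106, 106, 105, 105, 105, 105, 107, 111, 114, 114, 113, 112, 112, 112, 119, 142, 165, 172, 172, 172, 172, 172]
235 [143, 146, 155, 165, 168, 157, 130, 104, 98, 102, 104, 104, 103, 102, 102, 102, 102, 102, 102, 102, 102, 103, 102, 102, 103, 103, 100, 86, 67, 58, 58, 58, 58, 58, 58, 58, 57, 58, 59, 58, 58, 59, 59, 59, 59, 59, 59, 58, 58, 57, 62, 79, 96, 102, 102, 103, 104, 103, 102, 102, 103, 103, 104, 105, 105, 104, 104, 104, 104, 104, 105, 104, 103, 101, 101, 101, 101, 101, 105, 124, 151, 168, 171, 171, 172, 172, 172]
```

{"fn": "servo_tool", "kwargs": {
  "rows": [
    [[2, 0, -0.5, 3, 0, 0, 0], [2, 0, -1, 6, 0, 0, 0], [2, 0, -1, 9, 0, 0, 0], [2, 0, -1, 12, 0, 0, 0], [2, 0, -1, 13.5, 0, 0, 0], [2, 0, -1, 13.5, 0, 0, 0]]
  ]
}}

```text
clock: 7.35
position: [626.2, -114.2, 211.6]
ee_rot: [0.755, -0.656, -0.0, 0.0]
contact_force: [0.7, -0.2, -3.7]
gripper_width: 9.0
grasp_force: 60.7
```

{"fn": "servo_tool", "kwargs": {
  "rows": [
    [[2, 0, 0, 0.5, 0, 0, 0], [2, 0, 0, 1, 0, 0, 0], [2, 0, 0, 1, 0, 0, 0]]
  ]
}}

```text
clock: 7.72
position: [626.2, -114.2, 210.8]
ee_rot: [0.755, -0.656, 0.0, -0.0]
contact_force: [-0.1, -0.1, -4.6]
gripper_width: 9.5
grasp_force: 60.7
```

{"fn": "servo_tool", "kwargs": {
  "rows": [
    [[2, 0, 0, 0.5, 0, 0, 0], [2, 0, 0, 1, 0, 0, 0], [2, 0, 0, 1, 0, 0, 0]]
  ]
}}

```text
clock: 8.1
position: [626.2, -114.3, 209.7]
ee_rot: [0.755, -0.656, -0.0, 0.0]
contact_force: [-0.1, -0.3, -2.5]
gripper_width: 9.4
grasp_force: 60.7
```

{"fn": "servo_tool", "kwargs": {
  "rows": [
    [[2, 0, 0, 0.5, 0, 0, 0], [2, 0, 0, 1, 0, 0, 0], [2, 0, 0, 1, 0, 0, 0]]
  ]
}}

```text
clock: 8.48
position: [626.4, -114.3, 209.2]
ee_rot: [0.755, -0.655, 0.0, -0.0]
contact_force: [0.2, -0.3, -1.3]
gripper_width: 9.3
grasp_force: 61.0
```

{"fn": "servo_tool", "kwargs": {
  "rows": [
    [[2, 0, 0, 0.4, 0, 0, 0], [2, 0, 0, 0.8, 0, 0, 0], [2, 0, 0, 0.8, 0, 0, 0], [2, 0, 0, 0.8, 0, 0, 0]]
  ]
}}

```text
clock: 8.98
position: [626.5, -114.3, 208.9]
ee_rot: [0.755, -0.655, 0.001, -0.0]
contact_force: [-2.3, 1.1, 4.9]
gripper_width: 8.7
grasp_force: 61.9
```

```bash
python3 - <<'E'
from h import *
s=arm.get_image("scene")[:,:,::-1]
d=arm.get_image("side")[:,:,::-1]
rel([]);print(arm.read_state()["wrist_torque"])
a=cv2.resize(s[195:295,185:325],(560,400),interpolation=cv2.INTER_CUBIC);b=cv2.resize(d[150:250,180:240],(240,400),interpolation=cv2.INTER_CUBIC)
cv2.imwrite("pics/m4.png",np.hstack([a,b]))
E
```

```text
pos [ 626.5 -114.3  208.9] tool y yaw -171.9 w 9.2 clock 9.075 F [-2.3  1.2  6.5]
[ 0.1669372   0.70624368 -0.06692135]
```

View pics/m4.png

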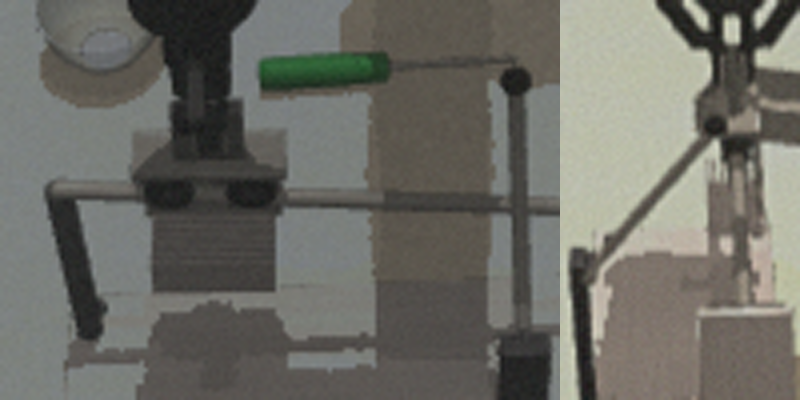

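Force rose from about -3.7 N to +5 N at the predicted tread height of 209 mm, and both flanged rollers straddle the rail in the view. It is resting, so I'll release it.

{"fn": "servo_tool", "kwargs": {
  "rows": [
    [[2, 0, 0, -0.4, 0, 0, 0], [40, 0, 0, -0.4, 0, 0, 0], [60, 0, 0, -0.4, 0, 0, 0], [60, 0, 0, -0.4, 0, 0, 0], [60, 0, 0, -0.4, 0, 0, 0], [60, 0, 0, -0.4, 0, 0, 0], [60, 0, 0, -0.4, 0, 0, 0], [60, 0, 0, -0.4, 0, 0, 0]]
  ]
}}

```text
clock: 10.07
position: [626.2, -114.2, 208.4]
ee_rot: [0.755, -0.656, 0.0, -0.0]
contact_force: [0.4, 0.3, 0.4]
gripper_width: 60.0
grasp_force: 0.0
```

{"fn": "servo_tool", "kwargs": {
  "rows": [
    [[60, 0, 0, 0, 0, 0, 0], [60, 0, 0, 0, 0, 0, 0], [60, 0, 0, 0, 0, 0, 0], [60, 0, 0, 0, 0, 0, 0], [60, 0, 0, 0, 0, 0, 0], [60, 0, 0, 0, 0, 0, 0], [60, 0, 0, 0, 0, 0, 0], [60, 0, 0, 0, 0, 0, 0]]
  ]
}}

```text
clock: 11.08
position: [626.2, -114.2, 208.4]
ee_rot: [0.755, -0.656, -0.0, -0.0]
contact_force: [1.2, -0.5, -0.5]
gripper_width: 59.9
grasp_force: 0.0
```

```bash
python3 - <<'E'
from h import *
s=arm.get_image("scene")[:,:,::-1]
d=arm.get_image("side")[:,:,::-1]
a=cv2.resize(s[195:325,185:375],(570,390),interpolation=cv2.INTER_CUBIC);b=cv2.resize(d[155:285,178:253],(225,390),interpolation=cv2.INTER_CUBIC)
cv2.imwrite("pics/m5.png",np.hstack([a,b]))
O=np.array([610.9,-14.2]);y=np.radians(98.2);dd=np.array([np.cos(y),np.sin(y)]);n=np.array([-dd[1],dd[0]])
print("home tab top px",proj("scene",np.r_[O+137*dd,123+87]))
K=O+81*dd-60*n
rel([(626.5,-114.3,330),(*K,330,188.2),(*K,270,188.2),(*K,153,188.2)])
E
```

```text
home tab top px [332.95728107 224.62934308]
pos [ 626.2 -114.3  208.4] tool y yaw -171.9 w 60.2 clock 11.175 F [ 0.9  0.5 -0.3]
(626.5, -114.3, 330) -> [ 1.000e-01 -3.000e-01 -1.216e+02] turn z 
(np.float64(658.7336302243209), np.float64(74.5296107258616), 330, 188.2) -> [-182.3  -58.7 -121.6] turn z -0.002
(np.float64(658.7336302243209), np.float64(74.5296107258616), 270, 188.2) -> [-182.3  -58.7  -61.6] turn z -0.002
(np.float64(658.7336302243209), np.float64(74.5296107258616), 153, 188.2) -> [-182.3  -58.7   55.4] turn z -0.002
```

View pics/m5.png

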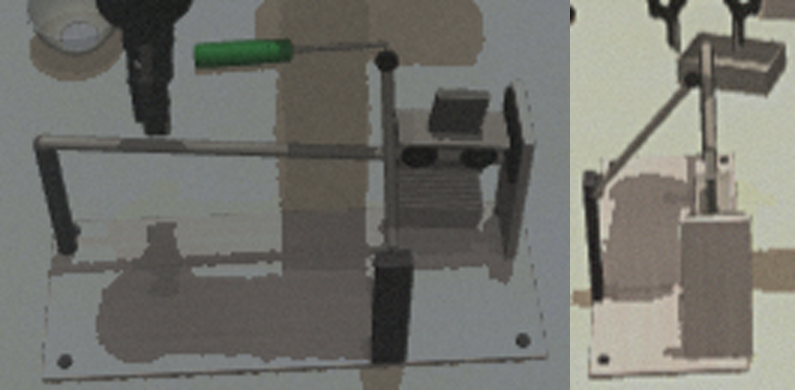

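The hanger has come to rest against the stop: its tab is at crop (461,97) and its bridge end touches the pad at about 507. The keeper bar, still raised, is just behind it at u≈390. I'll retreat upward, shut the fingers and go above the press point.

{"fn": "servo_tool", "kwargs": {
  "rows": [
    [[60, 0, 0, -40, 0, 0, 0], [60, 0, 0, -95, 0, 0, 0], [30, -10, -5, -125, 0, 0, 0], [0, -55, -18, -127, 0, 0, 0], [0, -105, -34, -127, 0, 0, 0], [0, -150, -48, -127, 0, 0, 0], [0, -182, -59, -127, 0, 0, 0], [0, -182, -59, -127, 0, 0, 0], [0, -182, -59, -127, 0, 0, 0]]
  ]
}}

```text
clock: 12.3
position: [659.0, 73.9, 335.3]
ee_rot: [0.755, -0.656, -0.0, 0.0]
contact_force: [-0.4, -0.4, -0.2]
gripper_width: 0.0
grasp_force: 0.0
```

```bash
python3 - <<'E'
from h import *
im=arm.get_image("wrist")[:,:,::-1]
s=arm.get_image("scene")[:,:,::-1]
O=np.array([610.9,-14.2]);y=np.radians(98.2);dd=np.array([np.cos(y),np.sin(y)]);n=np.array([-dd[1],dd[0]])
print("pivot px",proj("scene",np.r_[O+81*dd-120*n,148]),"ball",proj("wrist",np.r_[O+81*dd-40*n,286.6]),"piv wrist",proj("wrist",np.r_[O+81*dd-120*n,148]))
K=O+81*dd-60*n
rel([(*K,260,188.2),(*K,152,188.2)])
c=cv2.resize(s[180:325,230:375],(240,240),interpolation=cv2.INTER_CUBIC)
cv2.imwrite("pics/m6.png",np.hstack([im,np.vstack([c,np.zeros((180,240,3),np.uint8)])]))
E
```

```text
pivot px [313.77355175 280.13390655] ball [308.05926836 230.41046615] piv wrist [219.39550434 183.03874839]
pos [659.   73.2 335.6] tool y yaw -172.0 w -0.1 clock 12.4 F [-0.3 -1.3 -0.6]
(np.float64(658.7336302243209), np.float64(74.5296107258616), 260, 188.2) -> [-1.3  0.1 75.6] turn z -0.003
(np.float64(658.7336302243209), np.float64(74.5296107258616), 152, 188.2) -> [-1.400e+00  1.000e-01  1.836e+02] turn z -0.003
```

View pics/m6.png

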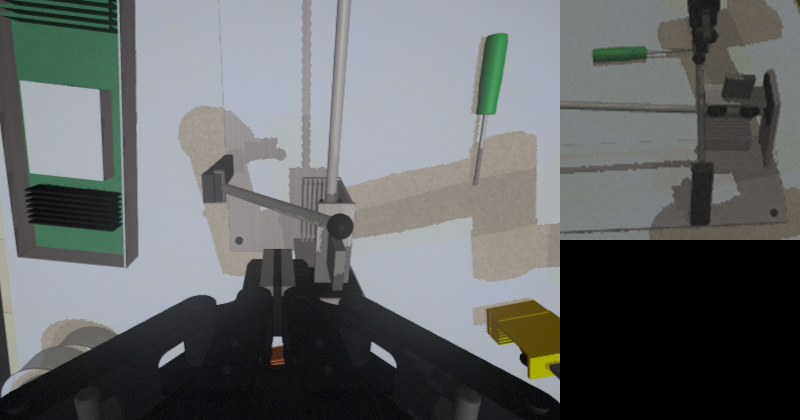

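The hanger is at home at about (335,230). The bar runs from its pivot at (228,188) to the ball at (340,226), and the shut fingers are beside the ball above the bar. Now I'll press straight down.

{"fn": "servo_tool", "kwargs": {
  "rows": [
    [[0, -1, 0, 30, 0, 0, 0], [0, -1, 0, 60, 0, 0, 0], [0, -1, 0, 78, 0, 0, 0], [0, -1, 0, 90, 0, 0, 0], [0, -1, 0, 100, 0, 0, 0], [0, -1, 0, 110, 0, 0, 0], [0, -1, 0, 120, 0, 0, 0], [0, -1, 0, 130, 0, 0, 0]]
  ]
}}

```text
clock: 13.4
position: [659.0, 75.3, 205.0]
ee_rot: [0.755, -0.656, 0.0, -0.0]
contact_force: [-0.2, -0.7, -0.0]
gripper_width: -0.1
grasp_force: 0.2
```

{"fn": "servo_tool", "kwargs": {
  "rows": [
    [[0, 0, 0, 8, 0, 0, 0], [0, 0, 0, 16, 0, 0, 0], [0, 0, 0, 24, 0, 0, 0], [0, 0, 0, 32, 0, 0, 0], [0, 0, 0, 40, 0, 0, 0]]
  ]
}}

```text
clock: 14.02
position: [658.9, 75.2, 164.8]
ee_rot: [0.755, -0.656, -0.0, 0.0]
contact_force: [0.5, 0.2, -0.1]
gripper_width: -0.0
grasp_force: 0.2
```

No force is registering, so I'll look.

```bash
python3 - <<'E'
from h import *
im=arm.get_image("wrist")[:,:,::-1]
s=arm.get_image("scene")[:,:,::-1]
rel([])
c=cv2.resize(s[195:325,285:375],(240,347),interpolation=cv2.INTER_CUBIC)
cv2.imwrite("pics/m7.png",np.hstack([im,np.vstack([c,np.zeros((73,240,3),np.uint8)])]))
E
```

```text
pos [658.2  75.1 163.9] tool y yaw -171.9 w 0.1 clock 14.125 F [0.  0.4 0.1]
```

View pics/m7.png

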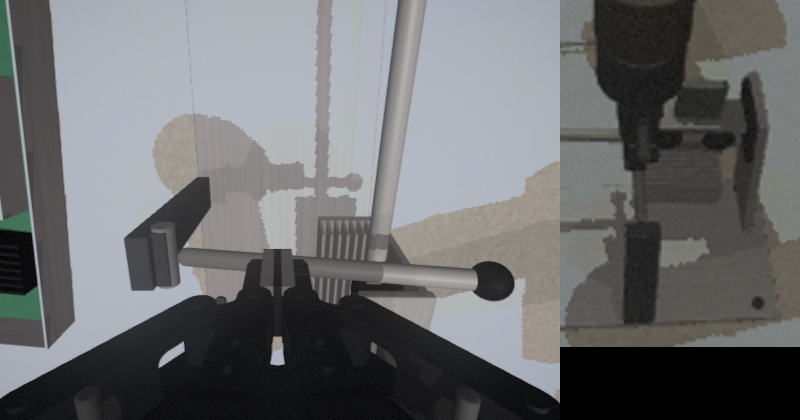

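The bar now lies nearly level, held under the fingertips at about (278,262), and it crosses over the rail behind the hanger. I'll press the last stretch and feel for the limit. That was my 11th picture against a limit of 10, so I'll use numbers only from here.

{"fn": "servo_tool", "kwargs": {
  "rows": [
    [[0, 0, 0, 4, 0, 0, 0], [0, 0, 0, 8, 0, 0, 0], [0, 0, 0, 10, 0, 0, 0], [0, 0, 0, 10, 0, 0, 0]]
  ]
}}

```text
clock: 14.62
position: [658.9, 75.3, 155.2]
ee_rot: [0.755, -0.656, -0.0, 0.0]
contact_force: [0.3, 0.1, 0.3]
gripper_width: -0.1
grasp_force: 0.0
```

{"fn": "servo_tool", "kwargs": {
  "rows": [
    [[0, 0, 0, 1, 0, 0, 0], [0, 0, 0, 2, 0, 0, 0], [0, 0, 0, 2, 0, 0, 0]]
  ]
}}

```text
clock: 15.0
position: [658.9, 75.3, 153.3]
ee_rot: [0.755, -0.656, 0.0, -0.0]
contact_force: [0.3, 0.8, 0.3]
gripper_width: 0.4
grasp_force: 0.0
```

{"fn": "servo_tool", "kwargs": {
  "rows": [
    [[0, 0, 0, 1, 0, 0, 0], [0, 0, 0, 1, 0, 0, 0]]
  ]
}}

```text
clock: 15.25
position: [659.0, 75.2, 153.0]
ee_rot: [0.755, -0.655, 0.0, -0.0]
contact_force: [-0.9, -0.2, 3.3]
gripper_width: 0.4
grasp_force: 1.8
```

{"fn": "servo_tool", "kwargs": {
  "rows": [
    [[0, 0, 0, 1, 0, 0, 0], [0, 0, 0, 1, 0, 0, 0]]
  ]
}}

```text
clock: 15.5
position: [659.1, 75.2, 152.9]
ee_rot: [0.755, -0.655, 0.0, -0.0]
contact_force: [-2.6, -0.5, 7.0]
gripper_width: 0.2
grasp_force: 3.5
```

The bar is at its limit: height 153 mm, and force rises with no further travel. I'll press a little more, retreat, and check numerically that both the bar and the hanger stay put.

{"fn": "servo_tool", "kwargs": {
  "rows": [
    [[0, 0, 0, 1, 0, 0, 0], [0, 0, 0, 1.5, 0, 0, 0], [0, 0, 0, 1.5, 0, 0, 0]]
  ]
}}

```text
clock: 15.88
position: [659.1, 75.2, 152.8]
ee_rot: [0.755, -0.655, 0.001, -0.001]
contact_force: [-4.9, 0.4, 11.0]
gripper_width: -0.3
grasp_force: 5.6
```

{"fn": "servo_tool", "kwargs": {
  "rows": [
    [[0, 0, 0, -5, 0, 0, 0], [0, 0, 0, -30, 0, 0, 0], [0, 0, 0, -80, 0, 0, 0], [0, 0, 0, -130, 0, 0, 0], [0, 40, 0, -160, 0, 0, 0], [0, 90, 0, -160, 0, 0, 0], [0, 140, 0, -160, 0, 0, 0], [0, 180, 0, -160, 0, 0, 0], [0, 180, 0, -160, 0, 0, 0], [0, 180, 0, -160, 0, 0, 0]]
  ]
}}

```text
clock: 17.12
position: [684.2, -102.8, 309.1]
ee_rot: [0.755, -0.656, -0.0, 0.0]
contact_force: [0.1, -0.0, -0.2]
gripper_width: 0.1
grasp_force: 0.0
```

```bash
python3 - <<'E'
from h import *
rel([])
s=arm.get_image("scene")[:,:,::-1];cv2.imwrite("pics/s8.png",s)
O=np.array([610.9,-14.2]);y=np.radians(98.2);dd=np.array([np.cos(y),np.sin(y)]);n=np.array([-dd[1],dd[0]])
print("ball expected if down",[proj(k,np.r_[O+81*dd+40*n,148]).round(1) for k in("scene","side")])
def blobs(n,im,roi):
    x0,y0,x1,y1=roi;g=cv2.cvtColor(im[y0:y1,x0:x1],cv2.COLOR_BGR2GRAY)
    k,_,st,c=cv2.connectedComponentsWithStats((g<48).astype(np.uint8))
    print(n,[(round(c[i][0]+x0),round(c[i][1]+y0),int(st[i][4])) for i in range(1,k) if st[i][4]>8])
blobs("now",s,(290,190,370,300))
d=arm.get_image("side")[:,:,::-1].copy();blobs("side",d,(178,155,255,285))
blobs("before",cv2.imread("pics/s3.png"),(290,190,370,300))
E
```

```text
pos [ 684.2 -102.8  309.1] tool y yaw -171.9 w 0.1 clock 17.125 F [ 0.1 -0.  -0.2]
ball expected if down [array([308.6, 229.2]), array([237.6, 214.3])]
now [(355, 242, 124), (310, 229, 19), (337, 233, 164), (324, 247, 77), (344, 247, 72), (315, 289, 253)]
side [(238, 215, 11), (185, 236, 114)]
before [(313, 215, 37), (355, 241, 147), (315, 291, 190)]
```

The ball is at its fully-down position in both views: (310,229) against an expected (308.6,229.2), and (238,215) against (237.6,214.3). The hanger's rollers are unmoved at (324,247) and (344,247), and the arm is clear.

```bash
python3 -c "
from bench import arm
print(arm.job_done())"
```

```text
the job is handed in; nothing more can be done
None
```

I handed the job in at about 17 s: the hanger rolled home on its own and rests against the stop, and the keeper bar is fully down behind it. I didn't touch the other things on the bench, but I viewed 11 pictures, one over the limit of 10.

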